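Refit the switch box cover in the carving workshop

TASK

First clear the marble offcut off the open grey-and-blue switch box and put it in the wooden crate. Then draw the yellow cover plate right out from under the marble slab and let go of it lying on the open bench, where its black knob is free to be taken; last, seat the cover on the switch box, both pins through its holes and lying fully home. Leave the figure on the slab and the other things on the bench where they are.

Things in the scene. Friction and masses are not known exactly. Their poses are not given: they have to be found in the camera images.
- switch_box: Fixed switch box, open side up: grey, 210 (its x) x 78 mm (y). Origin under its middle, on the bench. Grey rim (the seat) 50 mm up; blue cheek walls along both long sides, 8 mm thick, 62 mm apart inside, rise to 68 mm. Two steel pins, 8 mm thick with tapered tips, stand 16 mm up from the seat at x = +75 and -75 mm, y = 0. A black stub 20 mm long and thick sticks out of each end.
- seat (a point): Middle of the switch box's seat, 50 mm above the bench, axes as the box: where the cover's origin (underside centre) belongs. The cover fits either way round (half turn).
- cover: Loose yellow plate, 190 (its x) x 56 (y) x 10 mm, 0.2 kg; origin: underside centre. 12 mm holes at x = +75 and -75 mm, y = 0. Black bar knob 44 (x) x 20 (y) mm, 42 mm tall, on the middle of its top. It starts flat on the bench, middle and knob under the slab, its -x end sticking out 60 to 75 mm; grip it there across its width to drag it. Between the cheeks only the knob can be held.
- knob (a point): Centre of the top of the cover's knob, 52 mm above the cover's underside.
- slab: Fixed white marble slab, 180 (its x) x 260 mm (y), 22 mm thick, on two wooden battens under its +y and -y edges (164 mm apart inside). Underside 60 mm, top 82 mm above the bench. Origin: on the bench under its middle. Its open front edge, x = -90 mm, faces the robot. A figure stands on its far half.
- slab_front (a point): Middle of the top of the slab's front edge, 82 mm above the bench; axes as the slab (its -x points out of the open front).
- offcut: Loose marble offcut, a block 44 mm (its x) by 40 mm (its y) by 46 mm high, about 0.2 kg; origin: centre of its underside. At the start it lies on the switch box's seat between the cheeks, so its lower 18 mm are hidden behind them.
- crate: Fixed open wooden crate for offcuts, 180 mm (its x) by 160 mm (its y) outside, 55 mm high, walls and floor 10 mm thick. Origin: centre of its underside.
- crate_in (a point): Centre of the crate's inner floor, 10 mm above the bench.
- figure: White marble figure, a bystander on the slab: 56 mm wide round base, 132 mm high; origin under its base.
- bottle: Green bottle, a bystander: 56 mm thick, 170 mm high; origin under its base.
- mallet: Wooden mallet lying down, a bystander: head 100 mm long, 70 mm thick, from x = 0 to +100 mm, and a handle 150 mm long to -x; origin under the inner face of the head.
- chisel: Steel chisel lying flat, a bystander: about 195 mm long (its x), 24 mm wide, 12 mm high; origin under its middle.
- brush: Brush lying flat, a bystander: along its x, about 200 mm long; origin underneath.
- tin: Open steel tin, a bystander: 72 mm wide, 85 mm high; origin under its base.

How it is judged:
On the way, in this order (a step that is already met when the one before it is completed fails the run):
1. the offcut lies in the crate, let go (x of offcut in the frame of crate_in between -0.085 and 0.085 m and y of offcut in the frame of crate_in between -0.075 and 0.075 m and z of offcut in the frame of crate_in below 0.05 m and contact force between offcut and the fingers below 0.1 N and linear speed of offcut below 0.03 m/s), for 0.2 s.
2. the cover lies flat on the bench with its knob out from under the slab (knob centre at least 25 mm beyond the slab's outline), let go ((x of knob in the frame of slab_front below -0.025 m or y of knob in the frame of slab_front below -0.155 m or y of knob in the frame of slab_front above 0.155 m) and height (world z) of cover below 0.006 m and angle between cover's own z axis and vertical below 0.08 rad and contact force between cover and the fingers below 0.1 N and linear speed of cover below 0.02 m/s), for 0.2 s.
At the end, for the whole second after the job is handed in: The cover lies released, at rest, knob up on the box's seat, both pins through it: within 3 mm of seat height, 5 mm of its middle, 0.06 rad of its direction, level within 0.04 rad. The offcut lies at rest in the crate; bystanders are within 40 mm of their places (horizontal distance between cover and seat below 0.005 m and z of cover in the frame of seat between -0.003 and 0.003 m and angle between the x axis of cover and the x axis of seat, either way round below 0.06 rad and angle between cover's own z axis and vertical below 0.04 rad and linear speed of each of cover, offcut below 0.01 m/s and contact force between cover and the fingers below 0.1 N and x of offcut in the frame of crate_in between -0.085 and 0.085 m and y of offcut in the frame of crate_in between -0.075 and 0.075 m and z of offcut in the frame of crate_in below 0.05 m); the robot touches nothing.
It fails at once if a bystander (figure, bottle, mallet, chisel, brush, tin) is moved by more than 40 mm (distance of any of bottle, figure, mallet, chisel, brush, tin from where it was at the start of the episode above 0.04 m).
It also fails if it takes over 67 s, if anything falls off the work surface, if the arm or the gripper's body presses on something with over 40 N, if the wrist force passes 120 N, or if a joint passes its speed limit or range.

ROBOT

A 7-joint arm with a two-finger parallel gripper is mounted at the origin on the work surface. World frame = base frame: x ahead of the robot, y to its left, z up, the work surface at z = 0. Lengths are in m, angles in rad, forces in N, time in s.
With the tool pointing down it reaches from about 0.425 to 0.95 m from the base axis. Payload 4.7 kg.
Tool frame: the origin (TCP) lies at the very end of the fingers, on their centre line; the grasp point (between the pads) lies 19 mm behind it (arm.hold_point_z is the distance from the TCP to the grasp point, in m); z points along the fingers, y is the line along which they close (so a half turn about z gives the same grasp; the last joint's range is limited). The gripper opens to 87 mm and grips with 3 to 60 N. Pads are 19 mm wide; open, the fingers measure 117 mm over their backs; the gripper's body (75 mm by 190 mm) begins 51 mm behind the grasp point.
Start: joints at [1.114, 0.469, -0.049, 1.532, 0.024, 1.141, -0.082], TCP at [0.28, -0.614, 0.185] pointing down, gripper open.
Joint ranges: [-2.59, 2.59], [-0.33, 1.99], [-1.39, 1.29], [0.1, 2.45], [-1.04, 4.18], [0.21, 1.99], [-2.66, 2.66]. Speed limits (rad/s): [2.57, 2.57, 3.14, 3.14, 3.14, 3.14, 3.14].

INTERFACE

Orientations are given as [roll, pitch, yaw] about the fixed x, y, z axes, in that order (R = Rz(yaw) Ry(pitch) Rx(roll)).
In Python, from station import arm, imaging gives the robot as it stands.
- The arm moves only by the tool step_arm, never from a script. Its arguments are lists of equal length, an entry for each row: "xyz": the shift along the world's x, y, z in mm, a list of three; "delta_rot": the turn, a rotation vector about the world's x, y, z in degrees, a list of three. In form: {"xyz": [[x, y, z], ...], "delta_rot": [[rx, ry, rz], ...]}. A call has 1 to 5 rows; each row shifts and turns the commanded pose from where the row before left it; what a row does not reach is not made up. A row lasts 1/8 s, in which the tool goes at most 62.5 mm and 10.7 degrees, less where a joint would pass 70% of its speed; a pose out of reach is approached as far as the arm can. A call with a gripper value outside its range is refused whole. "fingers" is the gripper command: -1 is shut, 1 is fully open, values between are in proportion, set as the call begins (left out, the last holds). The fingers move at their own pace and stop on an object; "newtons" is the grip in N (left out, the last holds). Time passes only in rows, so rows that do not move let the fingers close. It gives the time, the measured TCP pose, the force, the opening and the grip force at its end, in the units of the state.
- arm.get_obs(): the state, without advancing time (a new reading comes with each control period).
- imaging.camera(name): name is "scene" or "side" or "wrist"; returns a dict with "image" (480x640x3 uint8, blue, green, red), "mtx" (3x3 intrinsics, pixels), "R" (3x3) and "t" (3): a world point X has camera coordinates R X + t; the wrist camera has in their place "mount" (4x4, takes a point from camera to tool coordinates, whose origin is the TCP and whose axes are the flange's). Camera axes: x right, y down, z forward; pixel columns grow to the right and rows downward; lengths in m; the calibration is good to about 2 mm. A picture is of the moment at which its call begins: read the wrist's pose just before it. There is no depth.
- arm.hand_in(): hands the job in; it is judged then, once.
The state is a dict: "time": time; "joint_positions": joint angles; "dq": joint speeds; "joint_torque": joint torques, N m; "ee_pos": TCP position; "ee_rot": TCP orientation; "ft_force": force on the tool from outside, world axes, zero at the start; "ft_torque": the same for the moment, N m; "gripper_width": finger opening in m; "grasp_force": force on a finger pad.
Only numpy, scipy, OpenCV 4.12 (cv2) and the standard library are available. Lean on these libraries where they do the work, as an engineer would, in place of code of your own. Each camera call takes 0.05 s, during which the arm holds its last target. There are 200 camera calls.

## Working session

There is one attempt and no reset: what is moved stays moved. The work goes in short steps, Python scripts to look and compute and a tool call to move; the robot and the scene stay as the last step left them, time stands still between calls to the robot, and variables do not carry over. Pictures are saved under pics/ and viewed, at most 10 in all, crops included, and the job is handed in when it is done.

Besides the shell and the picture viewer there is one more tool, called in YAML: its name, and indented under it one key for each argument. step_arm: Moves the arm, as the interface text tells. Its arguments: {"type":"object","properties":{"xyz":{"type":"array"},"delta_rot":{"type":"array"},"fingers":{"type":"number"},"newtons":{"type":"number"}},"required":["xyz","delta_rot"]}

```bash
mkdir -p pics; ls; python3 - <<'E'
from station import arm, imaging
import cv2,numpy as np,pickle
o=arm.get_obs(); print(o)
d={}
for n in("scene","side","wrist"):
    c=imaging.camera(n); d[n]=c; cv2.imwrite(f"pics/{n}0.png",c["image"])
    print(n,{k:np.round(v,4).tolist() for k,v in c.items() if k!="image"})
pickle.dump(d,open("c0.pkl","wb"))
E
```

```text
pics
{'time': 0.0, 'joint_positions': array([ 1.11410688,  0.46942221, -0.04863092,  1.53369854,  0.02410397,
        1.14098044, -0.08227335]), 'dq': array([ 0.00071417,  0.00126061, -0.00053051, -0.00049812, -0.00117334,
        0.00134009,  0.00101741]), 'joint_torque': array([ 5.21609600e-04, -5.07973981e+01, -8.11038329e-02, -2.36151731e+01,
       -6.13705278e-02,  3.79737932e-02,  1.98756684e-04]), 'ee_pos': array([ 0.2797788 , -0.61354998,  0.18431062]), 'ee_rot': array([-3.13967087e+00,  5.76292208e-05,  4.27881644e-01]), 'ft_force': array([ 0.44381619,  0.27919633, -0.41750919]), 'ft_torque': array([ 0.00050793, -0.03885727, -0.02745692]), 'grasp_force': 0.0, 'gripper_width': 0.0870006747845035}
scene {'mtx': [[437.2886, 0.0, 318.0165], [0.0, 437.2886, 239.7536], [0.0, 0.0, 1.0]], 'R': [[0.1233, 0.9922, -0.0204], [0.5688, -0.0875, -0.8178], [-0.8131, 0.0892, -0.5752]], 't': [-0.0879, -0.2326, 1.6363]}
side {'mtx': [[496.3379, 0.0, 318.3127], [0.0, 496.3379, 239.4234], [0.0, 0.0, 1.0]], 'R': [[-0.9186, -0.3946, 0.0215], [-0.2574, 0.5561, -0.7903], [0.2999, -0.7315, -0.6124]], 't': [0.5105, 0.1724, 1.1561]}
wrist {'mtx': [[392.1734, 0.0, 321.6221], [0.0, 392.1734, 240.0369], [0.0, 0.0, 1.0]], 'mount': [[0.0001, -0.9662, -0.2579, 0.0691], [1.0, 0.0, 0.0001, 0.0007], [-0.0, -0.2579, 0.9662, -0.2004], [0.0, 0.0, 0.0, 1.0]]}
```

View pics/scene0.png

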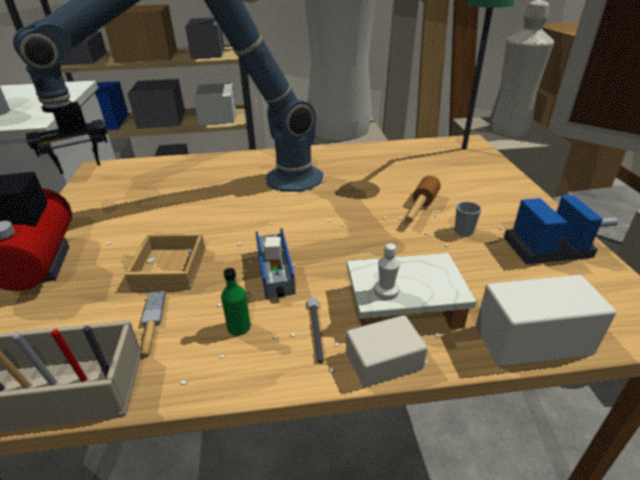

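View pics/side0.png

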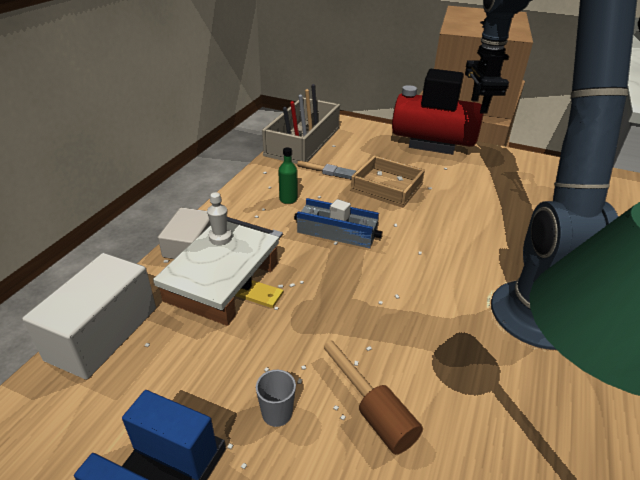

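Scene view: robot at top, crate at (167,262), switch box (277,265) with white offcut (272,243), slab (410,285). Side view: box (340,222), offcut (340,210), crate (388,180), yellow cover end (262,293), slab front edge (279,235)–(228,300).

```bash
cat >h.py <<'E'
import numpy as np,cv2,pickle
from scipy.spatial.transform import Rotation as Ro
def cam(c,o=None):
    K=np.array(c["mtx"])
    if "R" in c: R=np.array(c["R"]);t=np.array(c["t"])
    else:
        T=np.eye(4);T[:3,:3]=Ro.from_euler("xyz",o["ee_rot"]).as_matrix();T[:3,3]=o["ee_pos"]
        M=np.linalg.inv(T@np.array(c["mount"]));R,t=M[:3,:3],M[:3,3]
    return K,R,t
def onz(k,px,z):
    K,R,t=k; px=np.atleast_2d(px).astype(float)
    d=(np.linalg.inv(K)@np.c_[px,np.ones(len(px))].T).T@R; C=-R.T@t
    return C+d*((z-C[2])/d[:,2])[:,None]
def blobs(m,amin=30):
    n,l,s,c=cv2.connectedComponentsWithStats(m.astype(np.uint8)*255)
    return [(l==i,s[i],c[i]) for i in range(1,n) if s[i,4]>=amin]
def rect(pts): # xy metres -> centre,size,angle of long side
    (c,s,a)=cv2.minAreaRect((np.array(pts)[:,:2]*1000).astype(np.float32))
    if s[0]<s[1]: s=s[::-1];a+=90
    return np.round(c,1),np.round(s,1),round((a+90)%180-90,1)
E
python3 - <<'E'
from h import *
d=pickle.load(open("c0.pkl","rb"))
for n in("side","scene"):
    c=d[n];k=cam(c);im=c["image"];hsv=cv2.cvtColor(im,cv2.COLOR_BGR2HSV)
    H,S,V=[hsv[...,i].astype(int) for i in range(3)]
    for name,m,z in(("blue",(H>100)&(H<130)&(S>110)&(V>40),.068),("yellow",(H>20)&(H<32)&(S>200)&(V>100),.01),("white",(S<45)&(V>150),.096)):
        for b,s,cc in blobs(m,25):
            p=np.argwhere(b)[:,::-1]; print(n,name,s,rect(onz(k,p,z)))
k=cam(d["side"])
print("crate side",onz(k,[[378,158],[424,177],[403,203],[350,180]],.055).round(3).tolist())
print("slab front",onz(k,[[280,235],[219,303]],.082).round(3).tolist())
print("slab back",onz(k,[[157,277]],.082).round(3).tolist())
print("stubs side",onz(k,[[296,219],[381,235]],.03).round(3).tolist())
k=cam(d["scene"])
print("crate scene",onz(k,[[147,236],[205,236],[184,275],[126,273]],.055).round(3).tolist())
print("bottle",onz(k,[[237,332]],0),"mallet",onz(k,[[407,222]],0))
E
```

```text
side blue [306 199  25  10 147] (array([ 609.5, -112.4]), array([71.6, 28.6]), 5.0)
side blue [350 207  28  12 176] (array([ 477.6, -123.6]), array([82.6, 29.3]), 3.9)
side blue [297 212  76  27 624] (array([532.9, -39.2]), array([211.8,  53.3]), 4.0)
side blue [ 122  390   93   90 4999] (array([561.1, 620.3]), array([181.1,  98.9]), -1.3)
side blue [  74  453   74   27 1077] (array([597.1, 723.1]), array([108.3,  43.6]), 0.4)
side white [628  36  12  77 693] (array([ -276. , -1719.4]), array([1155.7,   42.3]), 86.0)
side white [323 164  13   8  59] (array([ 637.1, -266.3]), array([35.3, 29.8]), -86.7)
side white [210 192  10  11  62] (array([859.,  17.]), array([49.4, 24.1]), -72.3)
side white [331 200  19  11 134] (array([535.4, -94.1]), array([42.8, 41.1]), -6.4)
side white [ 154  206  127   98 6444] (array([767.5, 200.5]), array([306.3, 291.3]), 88.8)
side white [  22  253  123   85 4530] (array([900.9, 439.4]), array([228.1, 123.7]), -89.9)
side white [269 370  23   7  30] (array([435.7, 456.5]), array([41.4,  8.2]), 9.0)
scene blue [  95   82   33   48 1015] (array([-857.4, -86
[... 1740 characters left out ...]
  79   50 2411] (array([904.9, 112.4]), array([129.8,  93.7]), -78.6)
scene white [ 56 374  20  12  80] (array([ 914.5, -485.2]), array([28. , 25.4]), -60.9)
scene white [ 30 377  16   8  49] (array([ 912. , -533.1]), array([33. , 13.5]), 58.2)
crate side [[0.542, -0.459, 0.055], [0.376, -0.404, 0.055], [0.396, -0.235, 0.055], [0.577, -0.289, 0.055]]
slab front [[0.628, 0.077, 0.082], [0.638, 0.343, 0.082]]
slab back [[0.807, 0.331, 0.082]]
stubs side [[0.653, -0.067, 0.03], [0.415, -0.097, 0.03]]
crate scene [[0.4, -0.448, 0.055], [0.426, -0.284, 0.055], [0.593, -0.322, 0.055], [0.564, -0.469, 0.055]]
bottle [[ 0.75272376 -0.19300677  0.        ]] mallet [[0.36106528 0.32504496 0.        ]]
```

```bash
python3 - <<'E'
import cv2
a=cv2.imread("pics/side0.png")[180:320,140:400]; b=cv2.imread("pics/scene0.png")[210:340,110:310]
a=cv2.resize(a,None,fx=3,fy=3,interpolation=2);cv2.imwrite("pics/crop.png",a)
E
```

```text
(no output)
```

View pics/crop.png

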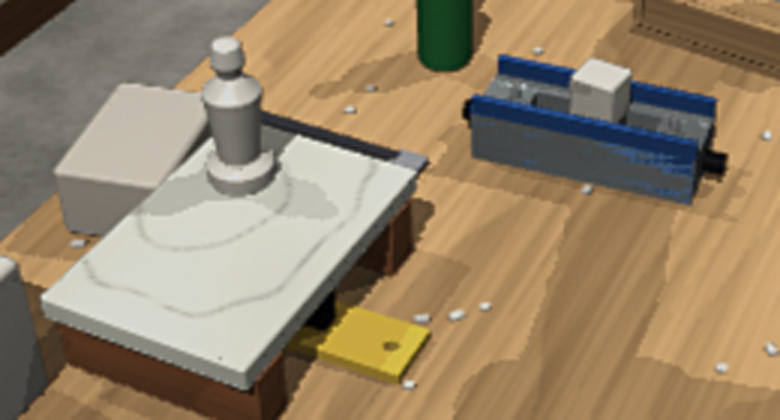

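Crop confirms: offcut mid-box between the cheeks, cover's tip and hole (390,346) out of the slab front. Moving over the box for a closer look.

step_arm:
  xyz:
    - [26,51,7]
    - [26,51,7]
    - [26,51,7]
    - [26,51,7]
    - [26,51,7]
  delta_rot:
    - [0,0,7]
    - [0,0,7]
    - [0,0,7]
    - [0,0,7]
    - [0,0,7]

```text
time: 0.78
ee_pos: [0.4106, -0.3574, 0.2205]
ee_rot: [3.142, 0.0, 1.043]
ft_force: [0.3, -0.5, -0.6]
gripper_width: 0.0871
grasp_force: 0.0
```

step_arm:
  xyz:
    - [26,51,7]
    - [26,51,7]
    - [26,51,7]
    - [26,51,7]
    - [26,51,7]
  delta_rot:
    - [0,0,7]
    - [0,0,7]
    - [0,0,7]
    - [0,0,7]
    - [0,0,7]

```text
time: 1.4
ee_pos: [0.5405, -0.1027, 0.2555]
ee_rot: [3.142, 0.0, 1.653]
ft_force: [1.1, -0.4, 0.3]
gripper_width: 0.087
grasp_force: 0.0
```

step_arm:
  xyz:
    - [0,0,0]
  delta_rot:
    - [0,0,0]

```text
time: 1.52
ee_pos: [0.5418, -0.0982, 0.256]
ee_rot: [3.139, -0.002, 1.659]
ft_force: [0.7, -0.2, 0.4]
gripper_width: 0.0871
grasp_force: 0.0
```

```bash
cat >snap.py <<'E'
import sys,pickle,cv2
from station import arm,imaging
o=arm.get_obs();c=imaging.camera("wrist");n=sys.argv[1]
pickle.dump((o,c),open(n+".pkl","wb"));cv2.imwrite(f"pics/{n}.png",c["image"])
print(o["time"],o["ee_pos"].round(4),o["ee_rot"].round(4))
E
python3 snap.py w1
```

```text
1.525 [ 0.5418 -0.0982  0.256 ] [ 3.1393e+00 -2.4000e-03  1.6594e+00]
```

View pics/w1.png

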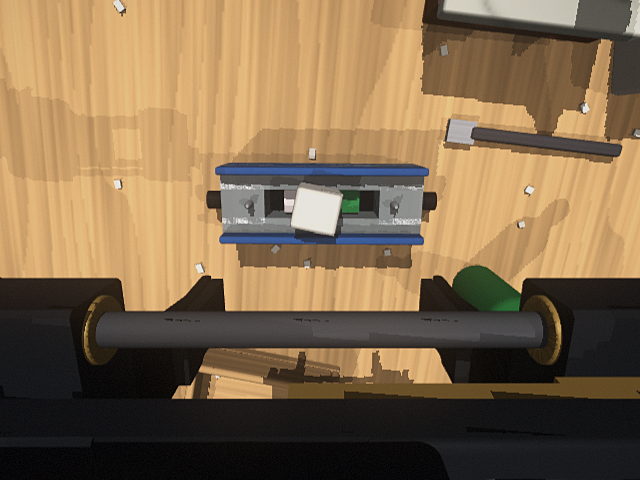

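Wrist view: cheeks as blue strips at rows 170 and 239, pins at (251,206) and (394,207), offcut top around (318,207) turned some degrees.

```bash
python3 - <<'E'
from h import *
o,c=pickle.load(open("w1.pkl","rb"));k=cam(c,o);im=c["image"];hsv=cv2.cvtColor(im,cv2.COLOR_BGR2HSV)
H,S,V=[hsv[...,i].astype(int) for i in range(3)]
for b,s,cc in blobs((H>100)&(H<130)&(S>110)&(V>100),200):
    p=onz(k,np.argwhere(b)[:,::-1],.068);print("blue",s,rect(p))
for b,s,cc in blobs((S<40)&(V>205),300):
    print("white",s,rect(onz(k,np.argwhere(b)[:,::-1],.096)))
print("pins z066",onz(k,[[250,204],[395,206]],.06).round(4).tolist())
print("stubs",onz(k,[[207,200],[436,201]],.03).round(4).tolist())
E
```

```text
blue [ 215  167  214    9 1581] (array([538.1, -62.1]), array([208.5,   7.3]), 4.7)
blue [220 236  96   8 575] (array([ 489. , -136.4]), array([97.4,  7.4]), 5.1)
blue [336 237  88   7 599] (array([ 603.4, -126.8]), array([89.2,  6.4]), 5.1)
white [446   0  38  13 364] (array([643.2,  83.9]), array([30.9,  8.8]), 5.1)
white [ 291  188   50   46 1697] (array([535.7, -97. ]), array([41.6, 36.7]), -7.0)
pins z066 [[0.4683, -0.1027, 0.06], [0.6161, -0.0917, 0.06]]
stubs [[0.4163, -0.1079, 0.03], [0.6663, -0.0869, 0.03]]
```

step_arm:
  xyz:
    - [-3,1,-30]
    - [-3,0,-50]
    - [0,0,-50]
    - [0,0,-45]
    - [0,0,-17]
  delta_rot:
    - [0,0,-6]
    - [0,0,-6]
    - [0,0,0]
    - [0,0,0]
    - [0,0,0]
  fingers: 1

```text
time: 2.2
ee_pos: [0.5314, -0.1048, 0.0606]
ee_rot: [-3.136, 0.001, 1.437]
ft_force: [-0.1, -0.3, 0.9]
gripper_width: 0.0869
grasp_force: 0.0
```

step_arm:
  xyz:
    - [0,0,0]
    - [0,0,0]
    - [0,0,0]
    - [0,0,0]
    - [0,0,0]
  delta_rot:
    - [0,0,0]
    - [0,0,0]
    - [0,0,0]
    - [0,0,0]
    - [0,0,0]
  fingers: -1
  newtons: 25

```text
time: 2.82
ee_pos: [0.5343, -0.1032, 0.0639]
ee_rot: [3.141, 0.0, 1.44]
ft_force: [0.3, -0.4, -0.6]
gripper_width: 0.045
grasp_force: 0.0
```

step_arm:
  xyz:
    - [0,0,0]
    - [0,0,0]
  delta_rot:
    - [0,0,0]
    - [0,0,0]

```text
time: 3.08
ee_pos: [0.534, -0.1031, 0.0633]
ee_rot: [-3.142, -0.0, 1.44]
ft_force: [0.1, -0.4, -0.5]
gripper_width: 0.0249
grasp_force: 0.0
```

```bash
python3 - <<'E'
from h import *
d=pickle.load(open("c0.pkl","rb"))
for n in("side","scene"):
    c=d[n];k=cam(c);K,R,t=k
    P=lambda X:cv2.projectPoints(np.array(X,float),cv2.Rodrigues(R)[0],t,K,None)[0][:,0].round(1).tolist()
    print(n,P([[.485,-.355,.055],[.5357,-.097,.096],[.5417,-.097,.068]]))
for c,pts in(("side",[[378,158],[424,177],[403,203],[350,180]]),("scene",[[147,236],[205,236],[184,275],[126,273]])):print(onz(cam(d[c]),pts,.055).mean(0))
E
```

```text
side [[385.3, 176.6], [340.2, 203.8], [337.7, 211.9]]
scene [[176.5, 250.6], [271.8, 240.5], [272.8, 250.6]]
[ 0.47251166 -0.34702959  0.055     ]
[ 0.49575745 -0.38096083  0.055     ]
```

step_arm:
  xyz:
    - [0,0,0]
    - [0,0,0]
    - [0,0,0]
    - [0,0,30]
    - [0,0,50]
  delta_rot:
    - [0,0,0]
    - [0,0,0]
    - [0,0,0]
    - [0,0,0]
    - [0,0,0]
  fingers: 1

```text
time: 3.7
ee_pos: [0.5325, -0.103, 0.1427]
ee_rot: [-3.137, -0.001, 1.44]
ft_force: [0.4, -0.4, 0.1]
gripper_width: 0.067
grasp_force: 0.0
```

step_arm:
  xyz:
    - [0,0,50]
    - [0,0,50]
    - [0,0,0]
    - [0,0,0]
  delta_rot:
    - [0,0,0]
    - [0,0,0]
    - [0,0,0]
    - [0,0,0]

```text
time: 4.2
ee_pos: [0.5335, -0.1032, 0.2428]
ee_rot: [-3.141, 0.0, 1.44]
ft_force: [0.0, 0.6, -0.7]
gripper_width: 0.0867
grasp_force: 0.0
```

```bash
python3 snap.py w2
```

```text
4.2 [ 0.5335 -0.1032  0.2428] [-3.1408e+00  2.0000e-04  1.4401e+00]
```

View pics/w2.png

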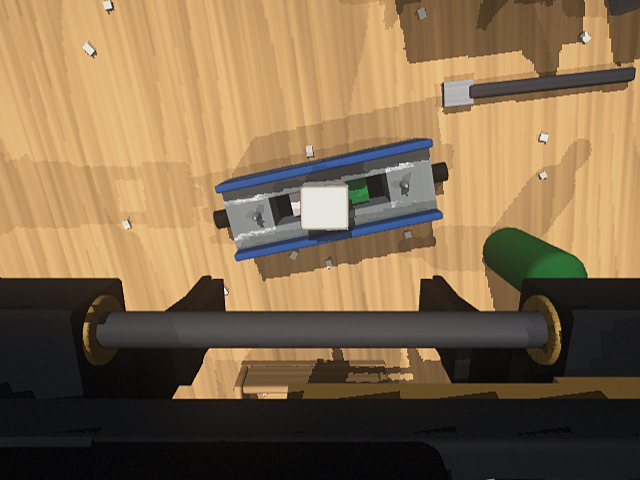

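The offcut sits at (325,207), unmoved, square to the gripper; the fingers closed without it. Re-measure from this settled pose.

```bash
cat > m.py <<'E'
from h import *
import sys
o,c=pickle.load(open(sys.argv[1]+".pkl","rb"));k=cam(c,o);im=c["image"];hsv=cv2.cvtColor(im,cv2.COLOR_BGR2HSV)
H,S,V=[hsv[...,i].astype(int) for i in range(3)]
for b,s,cc in blobs((H>100)&(H<130)&(S>110)&(V>100),200):
    p=onz(k,np.argwhere(b)[:,::-1],.068);print("blue",s,rect(p))
for b,s,cc in blobs((S<40)&(V>205),300):
    print("white",s,rect(onz(k,np.argwhere(b)[:,::-1],.096)))
E
python3 m.py w2; python3 - <<'E'
from h import *
o,c=pickle.load(open("w2.pkl","rb"));k=cam(c,o);K,R,t=k
P=lambda X:cv2.projectPoints(np.array(X,float),cv2.Rodrigues(R)[0],t,K,None)[0][:,0].round(1).tolist()
e=o["ee_pos"];Rt=Ro.from_euler("xyz",o["ee_rot"]).as_matrix();y=Rt[:,1]
print("tips",P([e+.0435*y,e-.0435*y,e+.0585*y,e-.0585*y]),"axis at .096",P([[e[0],e[1],.096]]))
print("pins",onz(k,[[256,215],[404,184]],.06).round(4).tolist(),"stubs",onz(k,[[214,219],[448,171]],.04).round(4).tolist())
E
```

```text
blue [ 215  139  218   54 1704] (array([538.3, -62. ]), array([208.6,   7.3]), 4.7)
blue [351 212  92  25 662] (array([ 603.2, -127. ]), array([89.6,  7.4]), 4.7)
blue [235 239  99  22 601] (array([ 489.8, -136.2]), array([99.9,  7.4]), 4.5)
white [ 301  187   47   41 1842] (array([535.9, -96.6]), array([41.6, 36.3]), -7.5)
tips [[403.5, 268.0], [242.1, 268.0], [431.3, 268.0], [214.2, 268.0]] axis at .096 [[322.5, 214.7]]
pins [[0.467, -0.102, 0.06], [0.6153, -0.0905, 0.06]] stubs [[0.4187, -0.104, 0.04], [0.6645, -0.086, 0.04]]
```

step_arm:
  xyz:
    - [2,6,-40]
    - [0,0,-50]
    - [0,0,-50]
    - [0,0,-39]
    - [0,0,0]
  delta_rot:
    - [0,0,0]
    - [0,0,0]
    - [0,0,0]
    - [0,0,0]
    - [0,0,0]

```text
time: 4.88
ee_pos: [0.5321, -0.0966, 0.0604]
ee_rot: [-3.132, -0.001, 1.441]
ft_force: [0.3, -0.4, 1.4]
gripper_width: 0.0871
grasp_force: 0.0
```

```bash
python3 snap.py w3; python3 - <<'E'
import cv2,numpy as np
from station import imaging
a=imaging.camera("side")["image"][150:270,270:420]; b=cv2.imread("pics/w3.png")[100:400,160:500]
a=cv2.resize(a,(400,320),interpolation=2);b=cv2.resize(b,(390,320))
cv2.imwrite("pics/cmp.png",np.hstack([a,b]))
E
```

```text
4.875 [ 0.5321 -0.0966  0.0604] [-3.1319e+00 -8.0000e-04  1.4407e+00]
```

View pics/cmp.png

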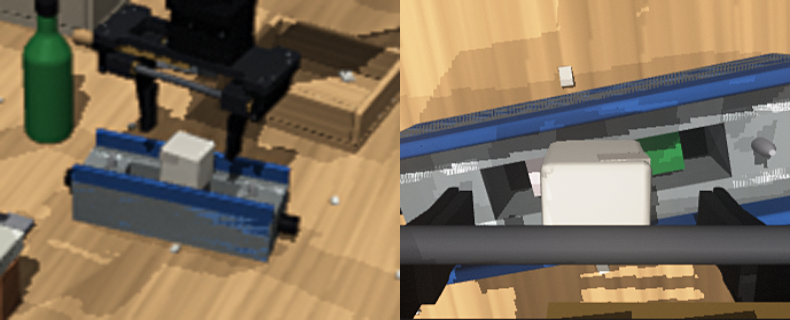

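Side crop: fingertips end near the far (-y) cheek at about (148,130) and (235,155), behind the block. Compare with the reported tips.

```bash
python3 - <<'E'
from h import *
o,_=pickle.load(open("w3.pkl","rb"));d=pickle.load(open("c0.pkl","rb"));K,R,t=cam(d["side"])
P=lambda X:cv2.projectPoints(np.array(X,float),cv2.Rodrigues(R)[0],t,K,None)[0][:,0].round(1).tolist()
e=o["ee_pos"];y=Ro.from_euler("xyz",o["ee_rot"]).as_matrix()[:,1]
print(P([e+.05*y,e-.05*y]));print("seen tips on planes",[onz((K,R,t),[[358,208],[325.5,199]],z).round(3).tolist() for z in(.06,.09,.1)])
# start pose check
o0=np.array([.2798,-.6135,.1843]);print("start",P([o0]))
print("bottle top etc",P([[.5357,-.097,.096]]))
from station import arm; q=arm.get_obs(); print(q["ee_pos"],q["joint_positions"].round(3),q["gripper_width"])
from station import imaging; print(np.abs(imaging.camera("side")["R"]-R).max(),np.abs(imaging.camera("side")["t"]-t).max())
E
```

```text
[[324.9, 209.7], [357.2, 220.8]]
seen tips on planes [[[0.501, -0.15, 0.06], [0.601, -0.153, 0.06]], [[0.488, -0.107, 0.09], [0.584, -0.111, 0.09]], [[0.484, -0.093, 0.1], [0.578, -0.096, 0.1]]]
start [[475.6, 117.7]]
bottle top etc [[340.2, 203.8]]
[ 0.5361845  -0.09690432  0.06442632] [ 0.463  0.441 -0.46   1.942  0.262  0.817 -0.27 ] 0.08713990346852707
0.0 0.0
```

The fingertips are really about 37 mm above the reported TCP (side view and wrist finger position agree), so I take tip z ≈ reported + 37 mm from now on. Going lower and gripping.

step_arm:
  xyz:
    - [0,0,-15]
    - [0,0,-14]
    - [0,0,0]
    - [0,0,0]
  delta_rot:
    - [0,0,0]
    - [0,0,0]
    - [0,0,0]
    - [0,0,0]

```text
time: 5.58
ee_pos: [0.5361, -0.097, 0.0353]
ee_rot: [-3.141, -0.0, 1.44]
ft_force: [0.9, 0.6, 0.1]
gripper_width: 0.0872
grasp_force: 0.0
```

step_arm:
  xyz:
    - [0,0,0]
    - [0,0,0]
    - [0,0,0]
    - [0,0,0]
    - [0,0,0]
  delta_rot:
    - [0,0,0]
    - [0,0,0]
    - [0,0,0]
    - [0,0,0]
    - [0,0,0]
  fingers: -1
  newtons: 25

```text
time: 6.2
ee_pos: [0.5361, -0.0972, 0.0354]
ee_rot: [3.141, -0.0, 1.44]
ft_force: [-0.2, 0.3, 0.3]
gripper_width: 0.0448
grasp_force: 1.6
```

step_arm:
  xyz:
    - [0,0,0]
    - [0,0,0]
  delta_rot:
    - [0,0,0]
    - [0,0,0]

```text
time: 6.45
ee_pos: [0.5362, -0.0972, 0.0354]
ee_rot: [3.141, -0.0, 1.44]
ft_force: [0.8, 0.1, -0.5]
gripper_width: 0.0439
grasp_force: 25.0
```

step_arm:
  xyz:
    - [0,0,45]
    - [0,0,45]
    - [-10,-53,0]
    - [-10,-53,0]
    - [-11,-53,0]
  delta_rot:
    - [0,0,0]
    - [0,0,0]
    - [0,0,0]
    - [0,0,0]
    - [0,0,0]

```text
time: 7.08
ee_pos: [0.504, -0.2574, 0.125]
ee_rot: [-3.141, -0.0, 1.441]
ft_force: [0.5, -0.4, -3.0]
gripper_width: 0.044
grasp_force: 25.0
```

step_arm:
  xyz:
    - [-10,-54,0]
    - [-10,-54,0]
    - [0,0,0]
    - [0,0,0]
  delta_rot:
    - [0,0,0]
    - [0,0,0]
    - [0,0,0]
    - [0,0,0]

```text
time: 7.58
ee_pos: [0.4846, -0.3632, 0.1245]
ee_rot: [-3.14, -0.002, 1.44]
ft_force: [-0.2, 0.9, -1.7]
gripper_width: 0.0437
grasp_force: 25.0
```

```bash
python3 snap.py w4; python3 - <<'E'
import cv2,numpy as np
from station import imaging
a=imaging.camera("side")["image"][110:230,320:470]; b=imaging.camera("scene")["image"][170:300,100:250]
a=cv2.resize(a,(400,320),interpolation=2);b=cv2.resize(b,(390,320),interpolation=2)
cv2.imwrite("pics/cmp2.png",np.hstack([a,b]))
E
```

```text
7.575 [ 0.4846 -0.3632  0.1245] [-3.1403e+00 -1.8000e-03  1.4399e+00]
```

View pics/cmp2.png

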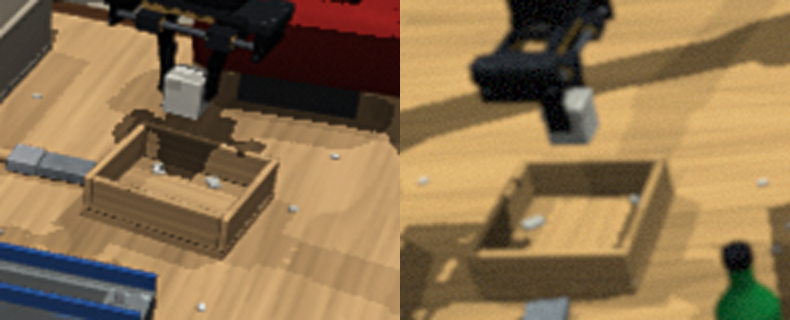

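Crate rim corners in the crop: side (148,123),(278,166),(222,228),(85,182); scene (130,162),(268,160),(232,255),(70,253). Offcut hangs above its far part.

```bash
python3 - <<'E'
from h import *
d=pickle.load(open("c0.pkl","rb"))
for c,p in(("side",[[375.5,156.1],[424.3,172.3],[403.3,195.5],[351.9,178.3]]),("scene",[[150,235.8],[203,235],[189.2,273.5],[126.9,272.7]])):
    q=onz(cam(d[c]),p,.055);print(q.round(3).tolist(),q.mean(0))
E
```

```text
[[0.554, -0.468, 0.055], [0.382, -0.433, 0.055], [0.405, -0.274, 0.055], [0.575, -0.301, 0.055]] [ 0.47892067 -0.3691324   0.055     ]
[[0.401, -0.44, 0.055], [0.42, -0.291, 0.055], [0.589, -0.309, 0.055], [0.563, -0.467, 0.055]] [ 0.4930818  -0.37682421  0.055     ]
```

step_arm:
  xyz:
    - [1,-9,-45]
    - [0,0,-45]
    - [0,0,-25]
    - [0,0,-10]
    - [0,0,0]
  delta_rot:
    - [0,0,0]
    - [0,0,0]
    - [0,0,0]
    - [0,0,0]
    - [0,0,0]

```text
time: 8.35
ee_pos: [0.4866, -0.3725, 0.0004]
ee_rot: [-3.142, -0.0, 1.441]
ft_force: [0.8, 0.1, -2.8]
gripper_width: 0.0437
grasp_force: 25.0
```

step_arm:
  xyz:
    - [0,0,0]
    - [0,0,0]
    - [0,0,0]
    - [0,0,0]
    - [0,0,0]
  delta_rot:
    - [0,0,0]
    - [0,0,0]
    - [0,0,0]
    - [0,0,0]
    - [0,0,0]
  fingers: 0.6

```text
time: 8.98
ee_pos: [0.4861, -0.3733, 0.0005]
ee_rot: [3.141, 0.0, 1.44]
ft_force: [-0.3, 0.5, -0.2]
gripper_width: 0.0691
grasp_force: 0.0
```

step_arm:
  xyz:
    - [0,0,40]
    - [0,0,55]
    - [0,0,55]
    - [0,0,50]
  delta_rot:
    - [0,0,0]
    - [0,0,0]
    - [0,0,0]
    - [0,0,0]

```text
time: 9.48
ee_pos: [0.4861, -0.3732, 0.2025]
ee_rot: [3.141, 0.0, 1.44]
ft_force: [0.1, -1.1, -0.2]
gripper_width: 0.0695
grasp_force: 0.0
```

step_arm:
  xyz:
    - [4,57,4]
    - [4,57,4]
    - [4,57,4]
    - [4,57,4]
    - [4,57,4]
  delta_rot:
    - [0,0,9.5]
    - [0,0,9.5]
    - [0,0,9.5]
    - [0,0,9.5]
    - [0,0,9.5]
  fingers: 1

```text
time: 10.1
ee_pos: [0.5059, -0.0864, 0.2207]
ee_rot: [3.141, 0.001, 2.274]
ft_force: [-0.2, 0.9, -0.8]
gripper_width: 0.087
grasp_force: 0.0
```

step_arm:
  xyz:
    - [4,57,4]
    - [4,57,4]
    - [4,57,4]
    - [4,57,4]
    - [4,57,4]
  delta_rot:
    - [0,0,9.5]
    - [0,0,9.5]
    - [0,0,9.5]
    - [0,0,9.5]
    - [0,0,9.5]

```text
time: 10.72
ee_pos: [0.5261, 0.1982, 0.2406]
ee_rot: [-3.141, 0.001, 3.103]
ft_force: [0.5, 0.4, 0.1]
gripper_width: 0.087
grasp_force: 0.0
```

step_arm:
  xyz:
    - [0,0,0]
    - [0,0,0]
    - [0,0,0]
  delta_rot:
    - [0,0,0]
    - [0,0,0]
    - [0,0,0]

```text
time: 11.1
ee_pos: [0.5264, 0.1947, 0.24]
ee_rot: [-3.14, -0.0, 3.095]
ft_force: [-0.2, 0.2, 0.1]
gripper_width: 0.0869
grasp_force: 0.0
```

```bash
python3 snap.py w5; python3 - <<'E'
from h import *
o,c=pickle.load(open("w5.pkl","rb"));k=cam(c,o);hsv=cv2.cvtColor(c["image"],cv2.COLOR_BGR2HSV)
H,S,V=[hsv[...,i].astype(int) for i in range(3)]
for b,s,cc in blobs((H>20)&(H<34)&(S>170)&(V>90),60):
    p=onz(k,np.argwhere(b)[:,::-1],.01);print(s,rect(p),hsv[b].mean(0))
E
```

```text
11.1 [0.5264 0.1947 0.24  ] [-3.1402e+00 -3.0000e-04  3.0948e+00]
[ 314  237   51   72 3046] (array([611.4, 210.6]), array([86.6, 56.2]), 0.2) [ 23.30564675 179.32764281 206.79021668]
```

View pics/w5.png

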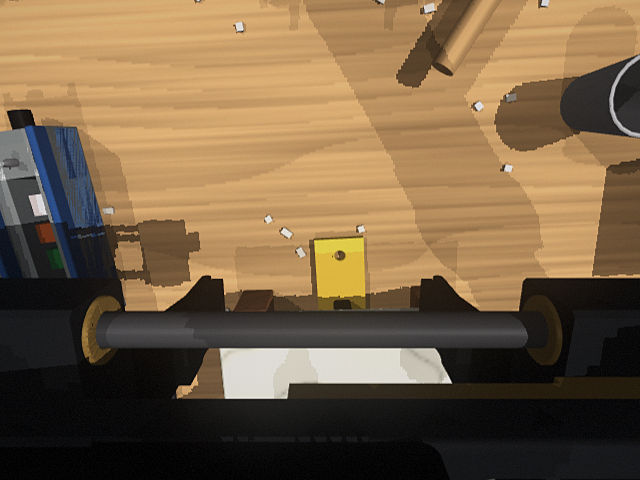

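Wrist view: cover's free end at rows 237–310, columns 314–366, hole at (340,255); slab at the bottom of the picture, nothing near the fingers' landing spots.

step_arm:
  xyz:
    - [28,8,-30]
    - [28,8,-40]
    - [0,0,-55]
    - [0,0,-55]
    - [0,0,-50]
  delta_rot:
    - [0,0,2.7]
    - [0,0,0]
    - [0,0,0]
    - [0,0,0]
    - [0,0,0]

```text
time: 11.78
ee_pos: [0.5824, 0.2108, 0.0084]
ee_rot: [-3.141, -0.0, -3.141]
ft_force: [0.9, 0.5, -0.6]
gripper_width: 0.0869
grasp_force: 0.0
```

step_arm:
  xyz:
    - [0,0,-25]
    - [0,0,-10]
    - [0,0,0]
    - [0,0,0]
  delta_rot:
    - [0,0,0]
    - [0,0,0]
    - [0,0,0]
    - [0,0,0]

```text
time: 12.28
ee_pos: [0.5832, 0.2131, -0.0231]
ee_rot: [3.141, 0.002, -3.139]
ft_force: [0.1, 0.4, 1.2]
gripper_width: 0.087
grasp_force: 0.0
```

```bash
python3 snap.py w6; python3 - <<'E'
from h import *
from station import imaging
c=imaging.camera("side");K,R,t=cam(c);o,_=pickle.load(open("w6.pkl","rb"))
e=o["ee_pos"];P=cv2.projectPoints(np.array([e+[0,.05,.037],e+[0,-.05,.037],[.582,.2106,.01]]),cv2.Rodrigues(R)[0],t,K,None)[0][:,0];print(P.round(1))
a=cv2.resize(c["image"][210:330,180:330],(750,600),interpolation=2);cv2.imwrite("pics/s6.png",a)
E
```

```text
12.275 [ 0.5832  0.2131 -0.0231] [ 3.1406e+00  2.4000e-03 -3.1385e+00]
[[261.7 308.7]
 [281.4 281.5]
 [272.9 295.3]]
```

View pics/s6.png

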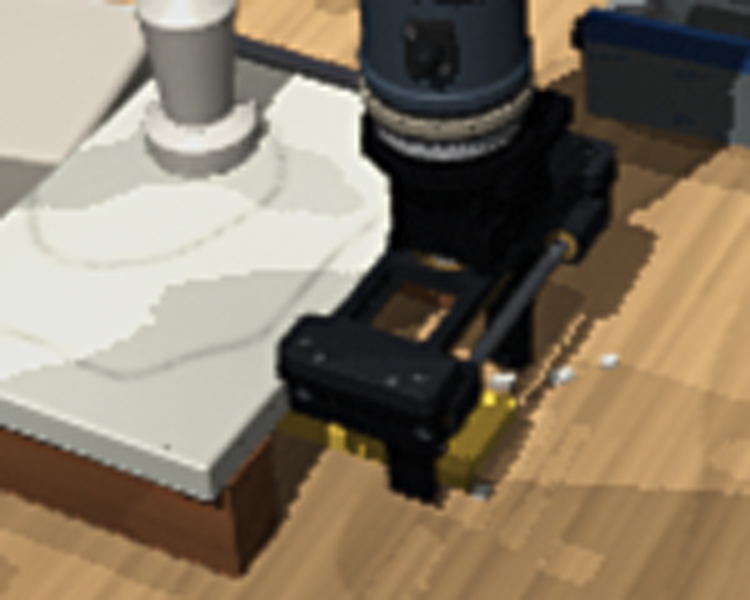

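Side crop: fingers straddle the cover end, near tip at (425,500), just above the bench; slab clear of the body.

step_arm:
  xyz:
    - [0,0,-4]
    - [0,0,-3]
    - [0,0,0]
  delta_rot:
    - [0,0,0]
    - [0,0,0]
    - [0,0,0]

```text
time: 12.75
ee_pos: [0.5818, 0.2127, -0.032]
ee_rot: [-3.141, -0.001, -3.138]
ft_force: [-0.4, -0.1, 0.6]
gripper_width: 0.087
grasp_force: 0.0
```

step_arm:
  xyz:
    - [0,0,-2]
    - [0,0,0]
  delta_rot:
    - [0,0,0]
    - [0,0,0]

```text
time: 13.0
ee_pos: [0.582, 0.2128, -0.0338]
ee_rot: [-3.142, -0.0, -3.138]
ft_force: [0.3, -1.0, -0.1]
gripper_width: 0.0872
grasp_force: 0.0
```

step_arm:
  xyz:
    - [0,0,0]
    - [0,0,0]
    - [0,0,0]
    - [0,0,0]
    - [0,0,0]
  delta_rot:
    - [0,0,0]
    - [0,0,0]
    - [0,0,0]
    - [0,0,0]
    - [0,0,0]
  fingers: -1
  newtons: 20

```text
time: 13.62
ee_pos: [0.582, 0.2127, -0.0336]
ee_rot: [-3.141, -0.0, -3.138]
ft_force: [-0.6, 0.0, 0.5]
gripper_width: 0.0554
grasp_force: 20.0
```

step_arm:
  xyz:
    - [-15,0,0]
    - [-30,0,0]
    - [-30,0,0]
    - [-30,0,0]
    - [-20,0,0]
  delta_rot:
    - [0,0,0]
    - [0,0,0]
    - [0,0,0]
    - [0,0,0]
    - [0,0,0]

```text
time: 14.25
ee_pos: [0.4546, 0.2127, -0.0336]
ee_rot: [-3.141, -0.001, -3.136]
ft_force: [0.0, 0.8, -0.8]
gripper_width: 0.0554
grasp_force: 20.0
```

step_arm:
  xyz:
    - [0,0,0]
    - [0,0,0]
  delta_rot:
    - [0,0,0]
    - [0,0,0]

```text
time: 14.5
ee_pos: [0.4574, 0.2128, -0.0336]
ee_rot: [3.141, 0.0, -3.138]
ft_force: [0.4, 0.2, -1.2]
gripper_width: 0.0556
grasp_force: 20.0
```

step_arm:
  xyz:
    - [0,0,0]
    - [0,0,0]
    - [0,0,0]
    - [0,0,0]
    - [0,0,0]
  delta_rot:
    - [0,0,0]
    - [0,0,0]
    - [0,0,0]
    - [0,0,0]
    - [0,0,0]
  fingers: 1

```text
time: 15.12
ee_pos: [0.4571, 0.2129, -0.0336]
ee_rot: [3.141, -0.0, -3.138]
ft_force: [0.2, 1.1, -0.1]
gripper_width: 0.0861
grasp_force: 0.0
```

step_arm:
  xyz:
    - [0,0,40]
    - [0,0,60]
    - [10,0,60]
    - [20,0,60]
    - [20,0,30]
  delta_rot:
    - [0,0,0]
    - [0,0,0]
    - [0,0,0]
    - [0,0,0]
    - [0,0,0]

```text
time: 15.75
ee_pos: [0.5083, 0.2136, 0.2194]
ee_rot: [3.14, 0.005, -3.138]
ft_force: [0.8, 0.3, -0.1]
gripper_width: 0.0871
grasp_force: 0.0
```

step_arm:
  xyz:
    - [0,0,0]
    - [0,0,0]
    - [0,0,0]
  delta_rot:
    - [0,0,0]
    - [0,0,0]
    - [0,0,0]

```text
time: 16.12
ee_pos: [0.5053, 0.2124, 0.2141]
ee_rot: [-3.14, -0.003, -3.137]
ft_force: [-0.3, -0.3, -0.2]
gripper_width: 0.087
grasp_force: 0.0
```

```bash
python3 snap.py w7; python3 - <<'E'
from h import *
o,c=pickle.load(open("w7.pkl","rb"));k=cam(c,o);hsv=cv2.cvtColor(c["image"],cv2.COLOR_BGR2HSV)
H,S,V=[hsv[...,i].astype(int) for i in range(3)]
for b,s,cc in blobs((H>20)&(H<34)&(S>170)&(V>90),60):
    p=onz(k,np.argwhere(b)[:,::-1],.01);print(s,rect(p))
E
```

```text
16.125 [0.5053 0.2124 0.2141] [-3.1403e+00 -2.8000e-03 -3.1368e+00]
[ 295  147   56  164 7140] (array([533.7, 211.5]), array([177.8,  56.1]), 0.1)
```

View pics/w7.png

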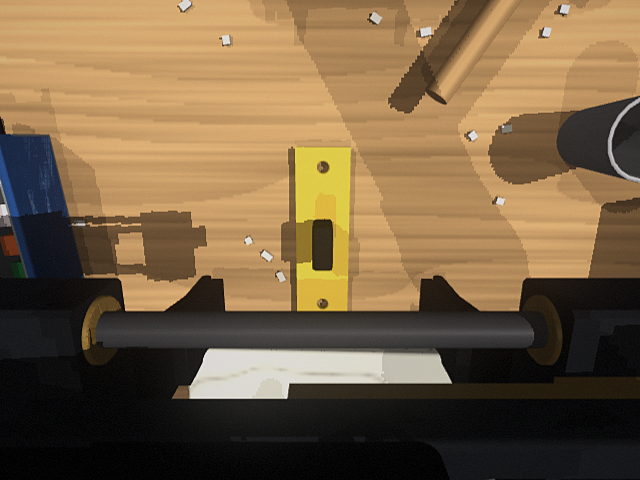

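Wrist view: the cover lies free, holes at (323,167) and (323,303), knob at (322,245). The knob is well clear of the slab.

```bash
python3 - <<'E'
from h import *
o,c=pickle.load(open("w7.pkl","rb"));k=cam(c,o);g=cv2.cvtColor(c["image"],cv2.COLOR_BGR2HSV);S=g[...,1].astype(int);V=g[...,2].astype(int)
m=(V<165);w=np.zeros_like(m);w[152:309,302:345]=1
for b,s,cc in blobs(m&w,25):
    print(s,cc, "z.01",onz(k,cc,.01).round(4),"knob-top",rect(onz(k,np.argwhere(b)[:,::-1],.052)))
H=g[...,0];y=((H>20)&(H<34)&(S>170)&(V>90))
for r in range(160,300,20):
    x=np.flatnonzero(y[r,280:370])+280;print(r,onz(k,[[x[0],r],[x[-1]+1,r]],.01)[:,:2].round(4).tolist())
E
```

```text
[317 161  12  12 109] [322.76146789 166.86238532] z.01 [[0.4645 0.212  0.01  ]] knob-top (array([461.1, 211.7]), array([10. ,  9.9]), -89.7)
[ 302  219   31   52 1483] [317.7019555  243.55158463] z.01 [[0.5454 0.207  0.01  ]] knob-top (array([535.3, 206.8]), array([50.8, 29.2]), 0.3)
[317 299  11  10  85] [322.41176471 303.58823529] z.01 [[0.6147 0.2124 0.01  ]] knob-top (array([596. , 211.9]), array([10. ,  9.7]), -89.7)
160 [[0.4578, 0.1838], [0.4575, 0.2395]]
180 [[0.4779, 0.1846], [0.4777, 0.24]]
200 [[0.4986, 0.1844], [0.4983, 0.2405]]
220 [[0.5198, 0.1841], [0.5195, 0.2399]]
240 [[0.5416, 0.1849], [0.5413, 0.2404]]
260 [[0.564, 0.1847], [0.5637, 0.2398]]
280 [[0.5869, 0.1844], [0.5866, 0.2403]]
```

step_arm:
  xyz:
    - [-2,-52,6]
    - [-2,-52,6]
    - [-2,-52,6]
    - [-2,-52,6]
    - [-2,-52,6]
  delta_rot:
    - [0,0,1]
    - [0,0,1]
    - [0,0,1]
    - [0,0,1]
    - [0,0,0.5]

```text
time: 16.8
ee_pos: [0.4959, -0.0487, 0.2452]
ee_rot: [3.142, -0.001, -3.058]
ft_force: [-0.0, -0.1, 0.3]
gripper_width: 0.0872
grasp_force: 0.0
```

step_arm:
  xyz:
    - [0,-50,6]
    - [0,0,0]
    - [0,0,0]
    - [0,0,0]
  delta_rot:
    - [0,0,0]
    - [0,0,0]
    - [0,0,0]
    - [0,0,0]

```text
time: 17.3
ee_pos: [0.4967, -0.0953, 0.2515]
ee_rot: [3.141, -0.0, -3.056]
ft_force: [0.1, -0.1, 0.4]
gripper_width: 0.0871
grasp_force: 0.0
```

```bash
python3 snap.py w8; python3 m.py w8; python3 - <<'E'
from h import *
o,c=pickle.load(open("w8.pkl","rb"));k=cam(c,o);K,R,t=k
P=lambda X:cv2.projectPoints(np.array(X,float),cv2.Rodrigues(R)[0],t,K,None)[0][:,0].round(1)
print(P([[.467,-.1034,.066],[.467,-.1034,.05],[.6164,-.0906,.066],[.6164,-.0906,.05]]))
g=cv2.cvtColor(c["image"],cv2.COLOR_BGR2GRAY)
for p in P([[.467,-.1034,.06],[.6164,-.0906,.06]]):
    x,y=int(p[0]),int(p[1]);print(x-14,y-14);print(g[y-14:y+15:2,x-14:x+15:2])
E
```

```text
17.3 [ 0.4967 -0.0953  0.2515] [ 3.1411e+00 -5.0000e-04 -3.0562e+00]
blue [ 277  147   11  164 1138] (array([ 523.7, -133.8]), array([168.7,   7. ]), 4.7)
blue [ 347  148   11  163 1101] (array([518.2, -64. ]), array([167.8,   6.9]), 4.6)
white [  28  150   39   47 1512] (array([ 479.9, -345.3]), array([37. , 33.5]), -6.6)
[[316.9 178.9]
 [317.1 177.2]
 [317.4 319.2]
 [317.5 312.7]]
303 164
[[146 150 151 150 150 151 152 148 150 152 151 150 148 151 145]
 [148 147 149 149 148 147 150 145 134 149 148 148 147 149 143]
 [145 147 147 149 149 150 144 138 136 142 149 148 150 147 141]
 [146 149 147 148 146 147 134 134 134 135 147 150 148 148 141]
 [147 148 149 151 149 150 138 128 134 131 151 146 148 148 142]
 [148 152 124 123 125 127  77  82  99 134 149 147 148 147 143]
 [150 125  80  82  81  77  70 114 114 127 151 147 148 145 141]
 [153  77  80  83  81  70  96 198 128 121 122 148 149 147 140]
 [153 116 120  82 118 120  49 127  95 128 123 138 147 150 141]
 [150 150 151 117 150 151 141 130 130 128 129 127 149 148 138]
 [150 147 148 147 149 148 150 151 138 123 127 126 147 150 141]
 [149 147 148
[... 493 characters left out ...]
5 197]
 [174 127 127 117 120 119  75  56 107 110 127 125 126 125 145]
 [ 27  30  30  30  32  34  33  34  34  32  32  32  25  31  30]
 [ 45  49  44  46  47  46  45  47  48  49  46  44  49  44  47]
 [ 56  53  55  51  54  54  53  54  55  52  52  53  56  52  54]
 [ 62  61  61  62  60  58  60  58  61  60  63  60  56  59  63]
 [ 64  65  62  62  65  65  63  64  65  66  65  64  63  67  65]
 [ 68  69  70  68  67  67  69  66  67  66  70  68  67  68  69]
 [ 74  72  73  73  75  72  75  75  76  73  74  73  72  72  74]
 [ 78  76  79  78  78  78  78  78  77  78  76  80  78  80  75]
 [ 82  82  83  83  81  82  85  82  86  83  84  81  82  84  83]
 [ 93  90  92  90  92  92  92  92  93  93  91  93  91  92  91]]
```

step_arm:
  xyz:
    - [7,51,0]
    - [7,51,0]
    - [7,51,0]
    - [7,51,0]
    - [7,51,-20]
  delta_rot:
    - [0,0,-1]
    - [0,0,-1]
    - [0,0,-1]
    - [0,0,-1]
    - [0,0,-0.7]

```text
time: 17.98
ee_pos: [0.5326, 0.161, 0.2328]
ee_rot: [3.141, 0.003, -3.14]
ft_force: [1.3, -0.8, 0.1]
gripper_width: 0.0873
grasp_force: 0.0
```

step_arm:
  xyz:
    - [8,52.5,-20]
    - [0,0,-55]
    - [0,0,-50]
    - [0,0,0]
    - [0,0,0]
  delta_rot:
    - [0,0,0]
    - [0,0,0]
    - [0,0,0]
    - [0,0,0]
    - [0,0,0]
  fingers: 0.3

```text
time: 18.6
ee_pos: [0.5407, 0.2119, 0.1086]
ee_rot: [3.14, 0.002, -3.14]
ft_force: [-0.2, 1.0, 0.5]
gripper_width: 0.0577
grasp_force: 0.0
```

step_arm:
  xyz:
    - [0,0,-45]
    - [0,0,-40]
    - [0,0,-25]
    - [0,0,-10]
    - [0,0,0]
  delta_rot:
    - [0,0,0]
    - [0,0,0]
    - [0,0,0]
    - [0,0,0]
    - [0,0,0]

```text
time: 19.23
ee_pos: [0.541, 0.211, -0.0119]
ee_rot: [3.141, 0.002, 3.141]
ft_force: [0.5, 0.8, -1.1]
gripper_width: 0.0567
grasp_force: 0.0
```

step_arm:
  xyz:
    - [0,0,0]
    - [0,0,0]
    - [0,0,0]
    - [0,0,0]
    - [0,0,0]
  delta_rot:
    - [0,0,0]
    - [0,0,0]
    - [0,0,0]
    - [0,0,0]
    - [0,0,0]
  fingers: -1
  newtons: 40

```text
time: 19.85
ee_pos: [0.5399, 0.2109, -0.0131]
ee_rot: [3.141, 0.0, -3.141]
ft_force: [-0.6, 1.0, 0.7]
gripper_width: 0.0194
grasp_force: 40.0
```

step_arm:
  xyz:
    - [0,0,0]
    - [0,0,0]
    - [0,0,0]
  delta_rot:
    - [0,0,0]
    - [0,0,0]
    - [0,0,0]

```text
time: 20.23
ee_pos: [0.54, 0.2108, -0.0131]
ee_rot: [3.141, 0.0, -3.141]
ft_force: [-1.2, 1.9, 1.4]
gripper_width: 0.0198
grasp_force: 40.0
```

step_arm:
  xyz:
    - [0,0,20]
    - [0,0,40]
    - [0,0,40]
    - [0,0,30]
    - [0,-20,0]
  delta_rot:
    - [0,0,0]
    - [0,0,0]
    - [0,0,0]
    - [0,0,0]
    - [0,0,0]

```text
time: 20.85
ee_pos: [0.5408, 0.1926, 0.1205]
ee_rot: [3.139, 0.005, -3.139]
ft_force: [0.4, -0.0, -2.0]
gripper_width: 0.02
grasp_force: 40.0
```

step_arm:
  xyz:
    - [0,-45,0]
    - [0,-50,0]
    - [1,-50,0]
    - [1,-50,0]
    - [0,-50,0]
  delta_rot:
    - [0,0,1]
    - [0,0,1]
    - [0,0,1]
    - [0,0,1]
    - [0,0,0.7]

```text
time: 21.48
ee_pos: [0.5412, -0.0569, 0.1174]
ee_rot: [-3.141, -0.001, -3.059]
ft_force: [0.5, -0.1, -2.3]
gripper_width: 0.0201
grasp_force: 40.0
```

step_arm:
  xyz:
    - [0,-43,0]
    - [0,0,0]
    - [0,0,0]
    - [0,0,0]
    - [0,0,0]
  delta_rot:
    - [0,0,0]
    - [0,0,0]
    - [0,0,0]
    - [0,0,0]
    - [0,0,0]

```text
time: 22.1
ee_pos: [0.5419, -0.0964, 0.1169]
ee_rot: [3.141, 0.0, -3.057]
ft_force: [-0.9, -0.1, -2.2]
gripper_width: 0.0199
grasp_force: 40.0
```

```bash
python3 snap.py w9; python3 - <<'E'
from h import *
o,c=pickle.load(open("w9.pkl","rb"));k=cam(c,o);g=cv2.cvtColor(c["image"],cv2.COLOR_BGR2HSV);H,S,V=[g[...,i].astype(int) for i in range(3)]
y=(H>20)&(H<34)&(S>170)&(V>90)
zt=o["ee_pos"][2]+.0131+.010;print("ztop",zt)
for b,s,cc in blobs(y,200):
    p=onz(k,np.argwhere(b)[:,::-1],zt);print(s,rect(p))
    f=cv2.morphologyEx(b.astype(np.uint8),cv2.MORPH_CLOSE,np.ones((25,25),np.uint8))>0
    for b2,s2,c2 in blobs(f&~b,25):print(" hole",s2,onz(k,c2,zt).round(4))
E
```

```text
22.1 [ 0.5419 -0.0964  0.1169] [ 3.1415e+00  1.0000e-04 -3.0571e+00]
ztop 0.14001330841059118
[306 102  33  35 228] (array([ 464.2, -103.7]), array([14.4, 13.5]), 50.7)
 hole [308 104  28  30 657] [[ 0.4641 -0.104   0.14  ]]
[ 260  224  122   81 4480] (array([530.1, -98.5]), array([56.4, 40.1]), -84.3)
 hole [281 226  13   7  47] [[ 0.5149 -0.1163  0.14  ]]
 hole [378 233   4  14  40] [[ 0.5161 -0.0722  0.14  ]]
 hole [355 274  11   4  29] [[ 0.5345 -0.0796  0.14  ]]
 hole [278 276  11   3  30] [[ 0.5381 -0.1163  0.14  ]]
[292 349  60  35 261] (array([586.2, -93. ]), array([30.4, 19.8]), 89.2)
 hole [294 371  57  11 273] [[ 0.5919 -0.0942  0.14  ]]
```

```bash
python3 - <<'E'
from h import *
o,c=pickle.load(open("w9.pkl","rb"));k=cam(c,o);K,R,t=k
g=cv2.cvtColor(c["image"],cv2.COLOR_BGR2GRAY);np.set_printoptions(linewidth=200)
print("cols 302..342 rows 98..142");print(g[98:142:2,302:344:2]);print(-R.T@t)
P=lambda X:cv2.projectPoints(np.array(X,float),cv2.Rodrigues(R)[0],t,K,None)[0][:,0].round(1).tolist()
print("pin tip,base",P([[.4668,-.1032,.066],[.4668,-.1032,.05]]),"hole expected top,bottom",P([[.4668,-.1028,.14],[.4668,-.1028,.13]]))
E
```

```text
cols 302..342 rows 98..142
[[221 221 221 222 222 222 222 221 222 222 222 221 223 222 222 222 222 222 222 221 222]
 [221 221 221 222 221 221 222 222 223 223 223 222 222 223 221 222 223 222 222 222 222]
 [222 222 222 222 221 221 223 222 215 209 208 210 209 226 223 221 223 221 222 223 222]
 [222 222 221 222 222 222 196 170 161 163 160 148 141 150 209 225 222 222 221 223 222]
 [222 222 222 223 223 186 177 175 179 179 180 182 176 155 132 201 226 222 222 222 222]
 [222 220 221 224 192 186 179 177 177 179 176 177 180 180 172 134 207 224 222 223 222]
 [222 221 223 205 188 177 178 179 180 176 178 179 180 180 180 174 132 214 223 221 221]
 [223 221 218 206 178 179 179 178 177 179 180 177 179 179 179 182 153 127 226 222 222]
 [221 222 215 187 177 176 177 177 177 178 176 178 176 181 178 178 158 136 228 223 222]
 [221 223 217 156 179 179 177 179 179 179 178 178 177 178 174 179 187 143 187 224 222]
 [222 222 219 171 180 176 179 178 177 175 177 179 179 177 179 178 184 139 179 224 222]
 [221 222 222 163 177 179 178 179 177 180 182 180 178 180 178 178 187 132 166 224 222]
 [222 222 223 166 179 179 179
[... 283 characters left out ...]
59 143 174 118 180 181 224 222 222]
 [221 224 220 223 228 183 119  98  92  97 183 133 144 152 122 166 182 226 223 223 222]
 [223 223 222 220 223 228 193 132  95  88  91 109 112 130 177 192 225 223 222 223 221]
 [222 221 222 222 222 223 225 225 197 168 145 178 190 204 201 217 223 222 222 222 222]
 [221 221 222 222 222 221 222 221 219 218 215 215 210 219 217 197 222 221 222 222 221]
 [222 221 221 221 221 221 222 222 222 222 222 222 222 222 223 222 222 221 222 222 222]
 [221 222 222 221 223 223 222 223 222 222 222 223 222 221 222 222 222 222 222 223 222]]
[ 0.47118897 -0.10341109  0.31727831]
pin tip,base [[322.6, 128.3], [322.5, 128.8]] hole expected top,bottom [[323.9, 125.3], [323.8, 125.9]]
```

step_arm:
  xyz:
    - [3,0,-20]
    - [0,0,-25]
    - [0,0,-15]
    - [0,0,0]
    - [0,0,0]
  delta_rot:
    - [0,0,0]
    - [0,0,0]
    - [0,0,0]
    - [0,0,0]
    - [0,0,0]

```text
time: 22.78
ee_pos: [0.5454, -0.0974, 0.0571]
ee_rot: [3.141, 0.001, -3.059]
ft_force: [0.1, -0.3, -1.8]
gripper_width: 0.0199
grasp_force: 40.0
```

```bash
python3 snap.py w10; python3 - <<'E'
from h import *
o,c=pickle.load(open("w10.pkl","rb"));k=cam(c,o);K,R,t=k
g=cv2.cvtColor(c["image"],cv2.COLOR_BGR2GRAY);np.set_printoptions(linewidth=200)
P=lambda X:cv2.projectPoints(np.array(X,float),cv2.Rodrigues(R)[0],t,K,None)[0][:,0].round(1).tolist()
e=o["ee_pos"];zu=e[2]+.0131;d=np.array([np.cos(.0817),np.sin(.0817),0])
print("pin tip,base",P([[.4668,-.1032,.066],[.4668,-.1032,.05]]),"hole if centred on TCP",P([[e[0],e[1],zu+.01]-.075*d,[e[0],e[1],zu]-.075*d]))
print("cols 302..,rows 98..");print(g[98:144:2,302:344:2])
H,S,V=cv2.split(cv2.cvtColor(c["image"],cv2.COLOR_BGR2HSV))
for b,s,cc in blobs((H>20)&(H<34)&(S>130)&(V>60),200):print(s,rect(onz(k,np.argwhere(b)[:,::-1],zu+.01)))
for b,s,cc in blobs((H>100)&(H<130)&(S>110)&(V>60),200):print("blue",s,rect(onz(k,np.argwhere(b)[:,::-1],.068)))
E
```

```text
22.775 [ 0.5454 -0.0974  0.0571] [ 3.1414e+00  8.0000e-04 -3.0591e+00]
pin tip,base [[325.4, 118.4], [325.1, 119.7]] hole if centred on TCP [[324.2, 126.2], [324.0, 126.7]]
cols 302..,rows 98..
[[225 225 225 226 226 226 225 225 225 225 226 225 225 226 225 226 225 226 226 226 226]
 [225 225 225 225 225 224 225 226 226 227 228 226 226 226 225 226 225 225 226 225 225]
 [225 225 225 224 225 225 226 222 221 214 199 213 216 230 227 227 226 226 226 225 225]
 [225 225 225 225 226 226 203 182 169 156 148 154 153 158 215 228 226 225 226 225 226]
 [225 225 226 226 224 195 178 128 101 107 106 107 109 134 143 190 230 227 226 226 225]
 [225 225 225 226 201 188 105 111 111 110 113 110 113 109 117 144 196 229 226 226 225]
 [224 225 226 213 196 108 110 112 114  87 100  91  91 101 113 118 139 221 227 225 226]
 [224 226 221 218  93  85 101  99 110  90  90  93  91  90  92 104 124 135 229 226 226]
 [224 225 220 193  83  91  91  92  87  89  91  98  98  92  88  90  83 145 233 226 225]
 [225 225 222 141  88  92  93  93  92  90 100 106 107  91  87  88  90 153 194 227 226]
 [225 226 225 117  90  93  92  93  9
[... 795 characters left out ...]
0 216 222 226 225 227 225 225 226 224]
 [224 225 225 225 224 225 224 226 225 226 227 226 226 225 226 225 226 225 226 225 225]
 [226 225 226 225 226 225 226 226 225 226 226 226 225 225 225 226 226 226 225 225 225]
 [226 225 225 226 225 225 226 226 225 225 226 225 225 225 227 225 225 226 225 225 226]]
[  252    67   141   238 25183] (array([ 500.5, -102.2]), array([107.3,  59. ]), 4.7)
[292 348  60  36 622] (array([588., -95.]), array([30.6, 20.3]), -85.3)
blue [239  48  22  41 441] (array([ 448.3, -138.8]), array([16.6,  9.4]), 2.4)
blue [ 387   48   26  230 1901] (array([487.9, -66.4]), array([107.5,   6.7]), 4.7)
blue [248 244  16  59 410] (array([ 545.4, -132.3]), array([31.5,  6.8]), 5.7)
```

step_arm:
  xyz:
    - [0,0.4,-5]
    - [0,0,-5]
    - [0,0,0]
  delta_rot:
    - [0,0,0]
    - [0,0,0]
    - [0,0,0]

```text
time: 23.2
ee_pos: [0.5444, -0.0974, 0.0462]
ee_rot: [3.141, -0.001, -3.059]
ft_force: [0.2, 0.5, -1.6]
gripper_width: 0.0196
grasp_force: 40.0
```

step_arm:
  xyz:
    - [0,0,-4]
    - [0,0,-3]
    - [0,0,0]
  delta_rot:
    - [0,0,0]
    - [0,0,0]
    - [0,0,0]

```text
time: 23.58
ee_pos: [0.5442, -0.0972, 0.0396]
ee_rot: [-3.141, -0.001, -3.059]
ft_force: [-4.8, -0.3, 3.9]
gripper_width: 0.0198
grasp_force: 40.0
```

step_arm:
  xyz:
    - [-0.8,0,0]
    - [0,0,-1.5]
    - [0,0,-1]
    - [0,0,0]
  delta_rot:
    - [0,0,0]
    - [0,0,0]
    - [0,0,0]
    - [0,0,0]

```text
time: 24.08
ee_pos: [0.5434, -0.0972, 0.0371]
ee_rot: [-3.142, -0.001, -3.059]
ft_force: [-5.7, 0.5, 4.4]
gripper_width: 0.0196
grasp_force: 40.0
```

step_arm:
  xyz:
    - [0,0,0]
    - [0,0,0]
    - [0,0,0]
    - [0,0,0]
    - [0,0,0]
  delta_rot:
    - [0,0,0]
    - [0,0,0]
    - [0,0,0]
    - [0,0,0]
    - [0,0,0]
  fingers: 0.1

```text
time: 24.7
ee_pos: [0.5442, -0.0973, 0.0372]
ee_rot: [3.142, 0.0, -3.059]
ft_force: [0.1, -0.5, 0.3]
gripper_width: 0.0473
grasp_force: 0.0
```

step_arm:
  xyz:
    - [0,0,30]
    - [0,0,55]
    - [-20,0,55]
    - [-25,0,55]
    - [0,0,10]
  delta_rot:
    - [0,0,0]
    - [0,0,0]
    - [0,0,0]
    - [0,0,0]
    - [0,0,0]

```text
time: 25.32
ee_pos: [0.5, -0.097, 0.2458]
ee_rot: [-3.138, 0.005, -3.06]
ft_force: [0.7, -0.0, 0.1]
gripper_width: 0.0475
grasp_force: 0.0
```

step_arm:
  xyz:
    - [0,0,0]
    - [0,0,0]
    - [0,0,0]
    - [0,0,0]
  delta_rot:
    - [0,0,0]
    - [0,0,0]
    - [0,0,0]
    - [0,0,0]

```text
time: 25.82
ee_pos: [0.4988, -0.097, 0.2413]
ee_rot: [3.14, -0.001, -3.059]
ft_force: [-0.3, 0.4, -0.1]
gripper_width: 0.0479
grasp_force: 0.0
```

```bash
python3 snap.py w11; python3 - <<'E'
from h import *
o,c=pickle.load(open("w11.pkl","rb"));k=cam(c,o);K,R,t=k
H,S,V=cv2.split(cv2.cvtColor(c["image"],cv2.COLOR_BGR2HSV))
for b,s,cc in blobs((H>20)&(H<34)&(S>130)&(V>60),200):
    p=onz(k,np.argwhere(b)[:,::-1],.06);print(s,rect(p))
    f=cv2.morphologyEx(b.astype(np.uint8),cv2.MORPH_CLOSE,np.ones((21,21),np.uint8))>0
    for b2,s2,c2 in blobs(f&~b,25):print(" hole",s2,c2.round(1),onz(k,c2,.06).round(4))
for b,s,cc in blobs((H>100)&(H<130)&(S>110)&(V>60),200):print("blue",s,rect(onz(k,np.argwhere(b)[:,::-1],.068)))
P=lambda X:cv2.projectPoints(np.array(X,float),cv2.Rodrigues(R)[0],t,K,None)[0][:,0].round(1)
p=P([[.4668,-.1032,.066],[.6163,-.091,.066]]);print(p)
g=cv2.cvtColor(c["image"],cv2.COLOR_BGR2GRAY);np.set_printoptions(linewidth=200)
for q in p:
    x,y=q.astype(int);print(x-10,y-10);print(g[y-10:y+11,x-10:x+11])
E
```

```text
25.825 [ 0.4988 -0.097   0.2413] [ 3.1402e+00 -1.4000e-03 -3.0588e+00]
[ 288  157   60  155 7473] (array([527.3, -99.6]), array([159.6,  56.6]), 4.7)
 hole [312 173  12  11 105] [317.7 178. ] [[ 0.4677 -0.1042  0.06  ]]
 hole [308 234  20   9 176] [317.4 238.1] [[ 0.5274 -0.0997  0.06  ]]
 hole [308 276  20  12 238] [317.5 281.5] [[ 0.5737 -0.0959  0.06  ]]
blue [ 278  145   12  166 1133] (array([ 522. , -133.3]), array([165.9,   8.3]), 4.6)
blue [ 349  146   11  165 1091] (array([516.7, -63.9]), array([165.1,   7.2]), 4.4)
[[318.8 177.9]
 [318.9 321.9]]
308 167
[[217 218 218 217 218 217 218 218 217 217 217 217 217 217 218 218 216 217 217 218 217]
 [217 218 217 218 218 218 218 218 218 217 217 218 217 217 217 217 218 217 218 216 217]
 [218 218 218 218 218 218 219 218 218 218 218 218 218 218 218 218 218 218 217 218 217]
 [216 217 218 218 218 218 217 219 219 221 221 219 221 218 218 217 217 217 217 217 217]
 [216 217 218 218 217 219 221 217 216 219 216 221 220 221 220 219 217 218 218 216 218]
 [217 216 217 218 219 220 215 203 175 172 167 183 183 205 224 221 217 218 218 218 218]
 [216 217
[... 2432 characters left out ...]
80]
 [ 85  86  86  82  83  83  84  83  85  84  82  84  84  83  82  88  84  84  85  83  84]
 [ 85  86  85  83  86  86  86  87  86  87  87  84  88  88  88  89  87  85  87  86  87]
 [ 87  89  86  90  90  86  89  88  86  86  90  89  88  91  88  87  89  87  89  89  89]
 [ 90  88  92  89  91  91  92  90  89  92  92  91  91  89  89  92  90  90  90  90  91]
 [ 95  94  94  93  95  91  94  94  95  93  94  91  95  93  95  93  94  92  95  94  96]
 [ 98  99 101 100 100  98 100  98  98  99  98  98 101 100 102 101  99  99 101  98  98]
 [102 103 104 103 102 102 102 103 104 102 103 104 104 101 101 104 103 103 103 101 106]
 [104 105 107 104 107 107 107 106 106 107 104 104 105 106 105 106 107 104 104 106 108]]
```

step_arm:
  xyz:
    - [10,0,50]
    - [10,0,50]
    - [0,0,20]
    - [0,0,0]
    - [0,0,0]
  delta_rot:
    - [0,0,0]
    - [0,0,0]
    - [0,0,0]
    - [0,0,0]
    - [0,0,0]

```text
time: 26.5
ee_pos: [0.5183, -0.0974, 0.3607]
ee_rot: [3.141, -0.002, -3.059]
ft_force: [-0.1, -0.2, 0.3]
gripper_width: 0.0476
grasp_force: 0.0
```

```bash
python3 snap.py w12; python3 - <<'E'
from h import *
o,c=pickle.load(open("w12.pkl","rb"));k=cam(c,o);K,R,t=k
H,S,V=cv2.split(cv2.cvtColor(c["image"],cv2.COLOR_BGR2HSV))
for b,s,cc in blobs((H>20)&(H<34)&(S>130)&(V>60),200):
    p=onz(k,np.argwhere(b)[:,::-1],.06);print(s,rect(p))
    for r in range(s[1]+5,s[1]+s[3]-4,12):
        x=np.flatnonzero(b[r]);q=onz(k,[[x[0],r],[x[-1]+1,r]],.06);print(r,q[0,0].round(3),np.linalg.norm(q[1]-q[0]).round(4),end="; ")
    print()
P=lambda X:cv2.projectPoints(np.array(X,float),cv2.Rodrigues(R)[0],t,K,None)[0][:,0].round(1)
p=P([[.6163,-.091,.066]]);print(p)
g=cv2.cvtColor(c["image"],cv2.COLOR_BGR2GRAY);np.set_printoptions(linewidth=200)
for q in p:
    x,y=q.astype(int);print(x-10,y-10);print(g[y-10:y+11,x-10:x+11])
E
```

```text
26.5 [ 0.5183 -0.0974  0.3607] [ 3.1411e+00 -2.3000e-03 -3.0593e+00]
[ 297  137   46  145 5597] (array([543.1, -98.4]), array([189.4,  56.9]), 4.6)
142 0.457 0.0558; 154 0.471 0.0562; 166 0.486 0.0567; 178 0.501 0.0571; 190 0.516 0.0575; 202 0.532 0.0567; 214 0.547 0.0559; 226 0.563 0.0563; 238 0.58 0.0568; 250 0.596 0.0572; 262 0.613 0.0577; 274 0.63 0.0582; 
[[321.1 267.7]]
311 257
[[216 215 215 215 216 215 215 216 216 216 215 217 216 216 214 214 215 215 215 216 216]
 [217 215 215 216 216 215 215 214 214 216 216 215 217 214 215 215 214 216 215 215 215]
 [215 216 216 216 216 216 216 215 216 216 215 216 215 215 216 215 216 215 215 215 214]
 [215 216 216 215 215 215 216 216 217 216 215 215 216 216 216 215 215 214 216 216 215]
 [215 215 216 215 215 216 216 216 217 218 218 218 216 216 215 217 216 216 214 216 216]
 [215 216 215 215 216 217 220 220 218 217 207 212 220 217 216 216 216 216 216 215 216]
 [215 216 215 216 217 222 224 187 164 159 139 157 211 221 217 216 216 216 215 216 216]
 [215 215 216 217 221 222 174  97  63  71  87  95 152 209 222 217 217 215 215 215 215]
 [216 215 216 218
[... 414 characters left out ...]
15]
 [216 215 216 217 218 208 158 116  72  70  70  85 103 163 214 217 216 215 215 215 216]
 [217 216 216 217 217 220 209 176 141 126 119 137 167 211 222 217 215 216 215 216 216]
 [215 216 216 216 216 219 219 215 200 194 190 201 211 219 217 216 216 215 215 215 216]
 [215 216 215 216 215 217 216 219 218 218 217 221 219 217 216 216 215 216 215 216 215]
 [216 216 216 217 216 215 216 217 217 218 217 217 216 216 215 215 216 215 215 216 216]
 [216 216 215 216 214 216 216 216 216 216 216 216 215 216 215 216 215 217 214 215 215]
 [216 215 215 217 216 217 216 216 216 216 216 216 215 216 216 216 215 214 216 216 217]
 [216 216 216 216 216 216 216 216 216 216 215 218 216 217 215 215 216 216 216 216 215]]
```

```bash
python3 -c "
from station import arm
print(arm.hand_in())"
```

```text
the job is handed in; nothing more can be done
None
```

I handed the job in at about 26.5 s, and the arm touched nothing at the end. The offcut is in the crate. The cover was drawn out and let go on the bench, and is now on the switch box with both pins visible through its holes and no measurable tilt.

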